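# Sweep memory sticks into the tray's collecting strip

### The arm

A 6-joint arm with a two-finger parallel gripper is mounted at the origin on a cart in front of the work surface, level with it; the furniture and walls round the work are solid. World frame = base frame: x ahead of the robot, y to its left, z up, the work surface at z = 0. Lengths are in m, angles in rad, forces in N, time in s.
With the tool pointing down it reaches from about 0.35 to 0.975 m from the base axis. Payload 4.9 kg.
Tool frame: the origin (TCP) lies on the centre line of the jaws, within the pads' length; the fingertips stand ahead of it and the grasp point (between the pads) is the TCP (manip.tip_extent is the z of the fingertips in the tool frame, in m); z points along the fingers, y is the line along which they close (so a half turn about z gives the same grasp; the last joint's range is limited). The gripper opens to 85 mm and grips with 20 to 120 N. Pads are 22 mm wide; open, the fingers measure 114 mm over their backs; the gripper's body (76 mm by 85 mm) begins 54 mm behind the grasp point. The pads swing forward as they close: fully open they stand 13 mm farther back than shut.
Start: joints at [1.049, 0.053, 1.613, -0, 1.476, -0.119], TCP at [0.245, 0.575, 0.217] pointing down, gripper open.
Joint ranges: [-3.01, 3.01], [-1.01, 2.22], [0.06, 2.58], [-1.02, 4.17], [0.09, 2.62], [-3.14, 3.14]. Speed limits (rad/s): [2.57, 2.57, 3.14, 3.14, 3.14, 3.14].

### API

Orientations are given as a unit quaternion [w, x, y, z].
In Python, from plant import manip gives the robot as it stands. The module is installed in compiled form; this text tells all that it offers.
- The arm moves only by the shell command python3 -m crank, which reads ROWS from standard input. ROWS is a JSON object whose key "ticks" holds a list of rows, 1 to 5 of them, each of 7 numbers: the opening from 0.0 (shut) to 1.0 (fully open), then dx, dy, dz in shares of the most that a row can go, 1 being 62.5 mm, then a rotation vector rx, ry, rz in a scale on which 1.0 is pi rad; each row shifts and turns the commanded pose from where the row before left it, along the tool's axes as they then stand; what a row does not reach is not made up. A row lasts 1/8 s, in which the tool goes at most 0.0625 m and 0.188 rad, less where a joint would pass 70% of its speed; a pose out of reach is approached as far as the arm can. The fingers move at their own pace and stop on an object; the grip force is fixed at half the most. Time passes only in rows, so rows that do not move let the fingers close. It prints the time, the measured TCP pose, the force, the opening and the grip force at its end. A shift or turn number past 1, either way, is cut back to 1. Input that does not fit is refused with a message, and nothing moves.
- manip.state(): the state, without advancing time (a new reading comes with each control period).
- manip.grab_frame(name): name is "scene" or "top" or "wrist"; returns (picture, depth): 420x560x3 uint8, red, green, blue; 420x560 float32, m along the optical axis (not along the pixel's ray), 0 where there is no reading.
- manip.camera_params(name): a dict with "intrinsics" (3x3 intrinsics, pixels), "xyz" and "orientation" of the camera in the world. Camera axes: x right, y down, z forward; pixel columns grow to the right and rows downward; lengths in m; the calibration is good to about 2 mm. A picture is of the moment at which its call begins: read the wrist's pose just before it. camera_params takes no time and is no camera call; for the wrist camera it gives the pose at the moment of the call.
- manip.job_done(): hands the job in; it is judged then, once.
Trained networks look in the newest picture that a camera, given by its name, has taken for a name from the list of things; names that differ only in an ending like _2 or _b are one class to them, and where a whole thing is asked for, a point or a joint stands for the part that bears it (a point fixed in the world has none). Each returns a list of dicts, best first, with "conf" (0 to 1); they miss things now and then, are a little off and sometimes report something else, mostly with a low value. They report only what shows in the picture. A call takes as long as a camera call. They do not tell look-alikes from the thing itself.
- manip.look_for(camera, query): "extent" ([left, top, right, bottom] in pixels, round what is visible of it).
- manip.outline_of(camera, query): "region" (420x560 bool, what is visible of it) and "extent" ([left, top, right, bottom] in pixels, round what is visible of it).
- manip.mark_of(camera, query): "centre" ([row, column] in pixels: a listed point, or the origin of a listed thing).
The state is a dict: "time": time; "joint_pos": joint angles; "joint_vel": joint speeds; "joint_efforts": joint torques, N m; "tool_pos": TCP position; "tool_rot": TCP orientation; "contact_force": force on the tool from outside, world axes, zero at the start; "ft_torque": the same for the moment, N m; "gripper_width": opening from 0.0 (shut) to 1.0 (fully open); "grasp_force": force on a finger pad.
Only numpy, scipy, OpenCV 4.12 (cv2) and the standard library are available. Lean on these libraries where they do the work, as an engineer would, in place of code of your own. Each camera call takes 0.05 s, during which the arm holds its last target. There are 200 camera calls.

### The job

Three blue memory sticks lie on the white part of the sorting tray: with the fingertips, sweep each one gently across the tray floor, past the yellow line, so that all three end lying wholly on the dark strip along the tray's far wall. Only push them along the floor - do not pick up, squeeze or press hard on a stick - and leave the black loupe standing in the tray, and the jar and the hand stamp on the desk, where they are.

Things in the scene. Friction and masses are not known exactly. Their poses are not given: they have to be found in the camera images.
- tray: White sorting tray fixed to the desk, 230 x 290 mm (its x, y). Origin: on the desk surface; x points from the near rim to the far wall, y along the far wall, z up. Floor flat, 6 mm above the desk, x -100 to +120, y -140 to +140 mm; its part from x +50 to +120 mm is the dark strip. Rims 5 mm thick: near rim 12 mm above the desk, side and far walls 18 mm.
- border (a point): Middle of the dark strip's near border, just past the 3 mm yellow line (painted flat): tray x = 50 mm, y = 0, on the floor. The sticks and the loupe start in a row along the tray's y, in any order, about 62 mm apart, at tray x -30 to +5 mm, each with a free straight way along +x to the strip.
- strip (a point): Centre of the dark strip: tray x = 85 mm, y = 0, on the tray floor, 6 mm above the desk. The strip is flush with the floor and as long as the tray.
- stick_1: Blue memory stick with a small metal plug, 52 x 18 x 8 mm, 10 to 20 g, loose, slides freely when pushed. Origin: centre of its underside; x runs along its length towards the plug, z up. Starts lying flat on the tray floor, its length roughly along the strip (within about 20 degrees).
- stick_2: Blue memory stick with a small metal plug, 52 x 18 x 8 mm, 10 to 20 g, loose, slides freely when pushed. Origin: centre of its underside; x runs along its length towards the plug, z up. Starts lying flat on the tray floor, its length roughly along the strip (within about 20 degrees).
- stick_3: Blue memory stick with a small metal plug, 52 x 18 x 8 mm, 10 to 20 g, loose, slides freely when pushed. Origin: centre of its underside; x runs along its length towards the plug, z up. Starts lying flat on the tray floor, its length roughly along the strip (within about 20 degrees).
- stick_1_plug (a point): Middle of the plug end face of stick_1: 26 mm along the stick's x, 4 mm above its underside.
- stick_1_tail (a point): Middle of the other end face of stick_1: -26 mm along the stick's x, 4 mm above its underside.
- stick_2_plug (a point): Middle of the plug end face of stick_2: 26 mm along the stick's x, 4 mm above its underside.
- stick_2_tail (a point): Middle of the other end face of stick_2: -26 mm along the stick's x, 4 mm above its underside.
- stick_3_plug (a point): Middle of the plug end face of stick_3: 26 mm along the stick's x, 4 mm above its underside.
- stick_3_tail (a point): Middle of the other end face of stick_3: -26 mm along the stick's x, 4 mm above its underside.
- loupe: Black stand loupe, round, 38 mm wide, 41 mm high, loose, standing on the tray floor in the row with the sticks. Origin: centre of its underside. Leave it where it stands.
- jar: Small white jar, 38 mm wide, 67 mm high, loose on the desk to the left, beyond the printer. Origin: centre of its underside. Leave alone.
- stamp: Brown wooden hand stamp, 34 mm wide, 68 mm high, loose on the desk to the left, beyond the printer. Origin: centre of its underside. Leave alone.
There are look-alikes about, which are no part of the job. Leave any purple look-alike of the stick_2 alone.

How it is judged:
At the end, for the whole second after the job is handed in: Both ends of each stick (middles of its end faces) are past the strip's near border and inside the tray's walls, less than 30 mm above the desk, and it is at rest; the loupe stands upright on the tray floor within 15 mm of its start; jar and stamp within 20 mm of theirs (linear speed of each of stick_1, stick_2, stick_3 below 0.02 m/s and x of stick_1_plug in the frame of tray between 0.05 and 0.122 m and y of stick_1_plug in the frame of tray between -0.142 and 0.142 m and z of each of stick_1_plug, stick_1_tail, stick_2_plug, stick_2_tail, stick_3_plug, stick_3_tail in the frame of tray below 0.03 m and x of stick_1_tail in the frame of tray between 0.05 and 0.122 m and y of stick_1_tail in the frame of tray between -0.142 and 0.142 m and x of stick_2_plug in the frame of tray between 0.05 and 0.122 m and y of stick_2_plug in the frame of tray between -0.142 and 0.142 m and x of stick_2_tail in the frame of tray between 0.05 and 0.122 m and y of stick_2_tail in the frame of tray between -0.142 and 0.142 m and x of stick_3_plug in the frame of tray between 0.05 and 0.122 m and y of stick_3_plug in the frame of tray between -0.142 and 0.142 m and x of stick_3_tail in the frame of tray between 0.05 and 0.122 m and y of stick_3_tail in the frame of tray between -0.142 and 0.142 m and z of loupe in the frame of tray above 0.003 m and angle between loupe's own z axis and vertical below 0.2 rad and distance of loupe from where it was at the start of the episode below 0.015 m and distance of each of jar, stamp from where it was at the start of the episode below 0.02 m); the robot touches nothing.
It fails at once if a stick is lifted: its underside is more than 14 mm above the tray floor (z of any of stick_1, stick_2, stick_3 in the frame of tray above 0.02 m).
It fails at once if a stick is squeezed, jammed or pressed by the fingers with more than 25 N (contact force between the fingers and stick_1 above 25 N or contact force between the fingers and stick_2 above 25 N or contact force between the fingers and stick_3 above 25 N).
It fails at once if the loupe is shifted by more than 15 mm or tipped (distance of loupe from where it was at the start of the episode above 0.015 m or angle between loupe's own z axis and vertical above 0.3 rad).
It fails at once if jar or stamp is shifted by more than 20 mm (distance of any of jar, stamp from where it was at the start of the episode above 0.02 m).
It also fails if it takes over 51 s, if anything falls off the work surface, if the arm or the gripper's body presses on something with over 40 N, if the wrist force passes 120 N, or if a joint passes its speed limit or range.

## Working session

There is one attempt and no reset: what is moved stays moved. The work goes in short steps, Python scripts to look and compute and a shell command to move; the robot and the scene stay as the last step left them, time stands still between calls to the robot, and variables do not carry over. Pictures are saved under pics/ and viewed, at most 10 in all, crops included, and the job is handed in when it is done.

```bash
mkdir -p pics; cat > h.py <<'E'
import numpy as np,cv2
from plant import manip
from scipy.spatial.transform import Rotation as R
def rot(q): return R.from_quat([q[1],q[2],q[3],q[0]]).as_matrix()
def world(cam,px,z=None,depth=None):
    c=manip.camera_params(cam);K=np.array(c["intrinsics"]);M=rot(c["orientation"]);o=np.array(c["xyz"])
    px=np.atleast_2d(np.array(px,float)) # col,row
    d=np.c_[px,np.ones(len(px))]@np.linalg.inv(K).T
    if depth is not None: return o+(d*np.array(depth).reshape(-1,1))@M.T
    r=d@M.T
    return o+r*((z-o[2])/r[:,2])[:,None]
E
python3 - <<'E'
from h import *
np.set_printoptions(precision=4,suppress=True)
s=manip.state();print(s["time"],s["tool_pos"],s["tool_rot"],s["contact_force"],getattr(manip,"tip_extent",None))
ims=[]
for c in ["top","scene"]:
    im,d=manip.grab_frame(c);np.save(c+"_d.npy",d);cv2.imwrite(f"pics/{c}0.png",im[:,:,::-1])
    for q in ["stick_1","loupe","tray"]:
        for r in manip.outline_of(c,q):
            m=r["region"]&(d>0);v,u=np.nonzero(m)
            P=world(c,np.c_[u,v],depth=d[m])
            (a,b),wh,an=cv2.minAreaRect(P[:,:2].astype(np.float32)*1000)
            print(c,q,round(r["conf"],2),r["extent"],"med",np.median(P,0),"rect",a,b,wh,an,"z98",np.percentile(P[:,2],[5,50,95]))
    for q in ["border","strip","stick_1_plug","stick_1_tail"]:
        for r in manip.mark_of(c,q):
            print(c,q,round(r["conf"],2),r["centre"],world(c,[r["centre"][::-1]],z=0.006 if q in("border","strip") else .010))
E
```

```text
0.0 [0.2447 0.5744 0.2156] [-0.0003  0.2     0.9798 -0.001 ] [-0.3058 -0.3436 -0.5601] 0.019
top stick_1 0.66 [269.8, 268.8, 286.9, 276.5] med [ 0.3774 -0.0211  0.0079] rect 378.43951416015625 -19.876930236816406 (18.28704071044922, 48.89251708984375) 0.16145674884319305 z98 [0.0025 0.0079 0.0108]
top stick_1 0.61 [325.7, 184.4, 344.9, 199.8] med [ 0.5747 -0.1773  0.0146] rect 576.4983520507812 -175.97750854492188 (50.96503448486328, 17.58085823059082) 51.761749267578125 z98 [0.0103 0.0146 0.0173]
top stick_1 0.51 [339.6, 208.2, 362.1, 224.5] med [ 0.5223 -0.2218  0.0143] rect 524.8394165039062 -220.49996948242188 (50.8089599609375, 18.4903564453125) 50.84052276611328 z98 [0.0107 0.0143 0.0174]
top stick_1 0.46 [383.7, 236.0, 407.5, 242.3] med [ 0.4675 -0.3364  0.0139] rect 465.02899169921875 -333.43896484375 (50.4825553894043, 19.11586570739746) 86.75360107421875 z98 [0.0081 0.0139 0.0173]
top loupe 0.44 [370.1, 210.3, 389.1, 222.9] med [ 0.5176 -0.2883  0.0315] rect 518.0169677734375 -289.3529357910156 (35.342769622802734, 52.904075622558594) 25.347532272338867 z98 [0.0066 0.0315 0
[... 1413 characters left out ...]
 [292.1, 211.2, 415.2, 330.8] med [ 0.5419 -0.2745  0.0064] rect 544.354736328125 -253.90188598632812 (304.3831787109375, 229.94781494140625) 62.18165969848633 z98 [0.0036 0.0064 0.0164]
scene strip 0.86 [264.7, 380.7] [[ 0.6117 -0.2943  0.006 ]]
scene strip 0.74 [294.9, 337.3] [[ 0.4791 -0.2982  0.006 ]]
scene strip 0.49 [255.7, 326.5] [[ 0.5211 -0.2035  0.006 ]]
scene stick_1_plug 0.67 [227.3, 338.4] [[ 0.594  -0.1565  0.01  ]]
scene stick_1_plug 0.52 [317.4, 345.3] [[ 0.4589 -0.3509  0.01  ]]
scene stick_1_plug 0.35 [252.7, 333.5] [[ 0.5383 -0.208   0.01  ]]
scene stick_1_tail 0.6 [244.4, 335.7] [[ 0.5572 -0.1925  0.01  ]]
scene stick_1_tail 0.58 [306.4, 337.7] [[ 0.4612 -0.3217  0.01  ]]
```

```bash
python3 - <<'E'
from h import *
np.set_printoptions(precision=4,suppress=True)
a=cv2.imread("pics/top0.png")[135:295,250:450];cv2.imwrite("pics/topc.png",cv2.resize(a,None,fx=3.75,fy=3.75,interpolation=cv2.INTER_CUBIC))
# rectified metric view at floor level z=.006 and sticks by colour
im=cv2.imread("pics/top0.png");d=np.load("top_d.npy")
h=cv2.cvtColor(im,cv2.COLOR_BGR2HSV)
y=(cv2.inRange(h,(20,90,90),(35,255,255))>0);y[:140]=0;y[280:]=0;y[:,:295]=0;y[:,445:]=0
v,u=np.nonzero(y);P=world("top",np.c_[u,v],z=.006);print(len(P))
l=cv2.fitLine(P[:,:2].astype(np.float32),cv2.DIST_HUBER,0,.01,.01).ravel();print("yellow",l,np.degrees(np.arctan2(l[1],l[0])))
b=cv2.inRange(h,(95,90,50),(170,255,255))
n,L,S,C=cv2.connectedComponentsWithStats(b)
for i in range(1,n):
    if S[i,4]>25:
        v,u=np.nonzero(L==i);P=world("top",np.c_[u,v],z=.014)
        (p),wh,an=cv2.minAreaRect(P[:,:2].astype(np.float32)*1000);print(C[i],S[i,4],np.median(h[L==i],0),P.mean(0),p,wh,an)
E
ls pics
```

```text
201
yellow [ 0.4631  0.8863  0.5761 -0.2837] 62.41249
[116.287 168.362] 1080 [110. 150. 105.] [0.6424 0.3968 0.014 ] (642.2118530273438, 396.76080322265625) (73.02014923095703, 113.510498046875) 11.432809829711914
[336.6867 195.5663] 83 [109. 177. 168.] [ 0.5731 -0.1797  0.014 ] (572.8275146484375, -179.85276794433594) (36.52397918701172, 15.493390083312988) 52.71120071411133
[354.3708 215.5056] 89 [109. 174. 167.] [ 0.5208 -0.2251  0.014 ] (520.7344970703125, -225.0800018310547) (37.26682662963867, 15.91825008392334) 52.75439453125
[397.     236.4302] 86 [109.  176.5 166. ] [ 0.4665 -0.3351  0.014 ] (466.3564453125, -335.0892639160156) (37.09575271606445, 15.235411643981934) 76.07754516601562
[278.295  270.4892] 139 [141. 161. 176.] [ 0.3789 -0.0269  0.014 ] (378.93756103515625, -26.990589141845703) (21.48650360107422, 40.95024108886719) 6.291596412658691
scene0.png
top0.png
topc.png
```

View pics/topc.png

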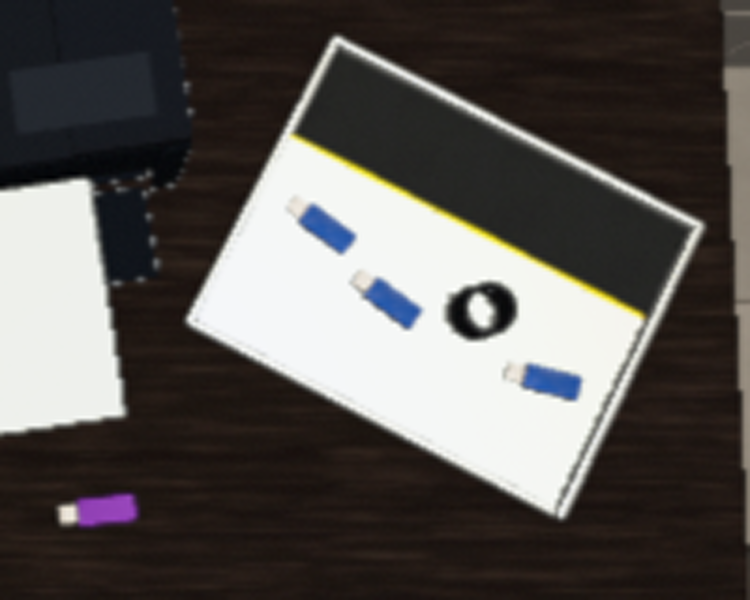

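View pics/scene0.png

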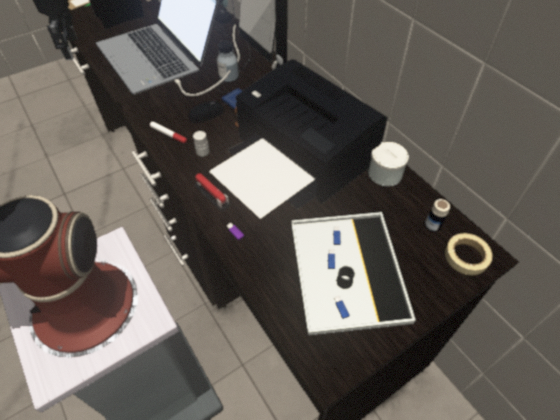

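The candidates are three blue sticks in the tray, at top pixels (337,196), (354,216) and (397,236), and a purple look-alike on the desk at (278,270). The blue ones in the tray are the ones meant, and the crop confirms it. The loupe is at about (378,217). The tray yaw is about -27.6°, and its origin is about (0.535, -0.258). The sticks measure 14 mm high at the top, which matches the text. Next I'll check the path for obstacles.

```bash
python3 - <<'E'
from h import *
np.set_printoptions(precision=3,suppress=True)
d=np.load("top_d.npy");v,u=np.nonzero(d>0);P=world("top",np.c_[u,v],depth=d[v,u])
T=np.array([.5347,-.2579]);X=np.array([.8863,-.4631]);Y=np.array([.4631,.8863])
def w(x,y): return T+x*X+y*Y
for n,x,y in [("A",-.04,.091),("B",-.068,.028),("C",-.069,-.097)]:
    p=w(x,y);print(n,p,np.hypot(*p))
print("end",[w(.065,y) for y in (.091,.028,-.097)])
a=np.array([.2447,.5744]);b=w(-.04,.091)
for t in np.linspace(0,1,9):
    p=a+t*(b-a);m=np.hypot(*(P[:,:2]-p).T)<.12;print(p,P[m,2].max() if m.any() else None)
pr=P[(P[:,2]>.07)&(P[:,0]>.4)&(P[:,1]<.1)]
p=w(.065,.091);q=np.hypot(*(pr[:,:2]-p).T);i=q.argmin();print("nearest tall to A end",q[i],pr[i])
E
```

```text
A [ 0.541 -0.159] 0.564177397520762
B [ 0.487 -0.202] 0.5274437006301241
C [ 0.429 -0.312] 0.5301050720196893
end [array([ 0.634, -0.207]), array([ 0.605, -0.263]), array([ 0.547, -0.374])]
[0.245 0.574] 0.005522715132992739
[0.282 0.483] 0.020411395064617865
[0.319 0.391] 0.020411395064617865
[0.356 0.299] 0.07142963753070386
[0.393 0.208] 0.07142963753070386
[0.43  0.116] 0.0421002789650492
[0.467 0.025] 0.04176661231463219
[ 0.504 -0.067] 0.1713428920043285
[ 0.541 -0.159] 0.16867055243682294
nearest tall to A end 0.1356157677453142 [ 0.604 -0.075  0.123]
```

Units first: shifts go in shares of 62.5 mm and turns go in shares of pi rad. So -0.042 m is -0.672, 0.08 rad / 3.1416 = 0.0255.

```bash
echo '{"ticks":[[0.18, 0, 0, 0, 0, 0, 0.0255], [0.18, -0.672, -0.672, 0, 0, 0, 0], [0.18, -0.672, -0.672, 0, 0, 0, 0], [0.18, -0.672, -0.672, 0, 0, 0, 0], [0.18, -0.672, -0.672, 0, 0, 0, 0]]}' | python3 -m crank
echo '{"ticks":[[0.18, -0.672, -0.672, 0, 0, 0, 0], [0.18, -0.672, -0.672, 0, 0, 0, 0], [0.18, -0.672, -0.672, 0, 0, 0, 0], [0.18, -0.672, -0.672, 0, 0, 0, 0]]}' | python3 -m crank
```

```text
time: 1.42
tool_pos: [0.3161, 0.3465, 0.217]
tool_rot: [0.0, 0.239, 0.971, 0.0]
contact_force: [1.2, -0.8, -0.4]
gripper_width: 0.178
grasp_force: 0.0
time: 1.92
tool_pos: [0.3869, 0.1196, 0.2172]
tool_rot: [0.001, 0.239, 0.971, 0.0]
contact_force: [0.8, 0.0, -0.5]
gripper_width: 0.181
grasp_force: 0.0
```

To row units: -0.042 m is -0.672.

```bash
echo '{"ticks":[[0.18, -0.672, -0.672, 0, 0, 0, 0], [0.18, -0.672, -0.672, 0, 0, 0, 0], [0.18, -0.672, -0.672, 0, 0, 0, 0], [0.18, -0.672, -0.672, 0, 0, 0, 0], [0.18, -0.672, -0.672, 0, 0, 0, 0]]}' | python3 -m crank
echo '{"ticks":[[0.18, -0.448, -0.464, 0, 0, 0, 0], [0.18, 0, 0, 0, 0, 0, 0]]}' | python3 -m crank
cat > look.py <<'E'
from h import *
import sys
np.set_printoptions(precision=4,suppress=True)
T=np.array([.5347,-.2579]);X=np.array([.8863,-.4631]);Y=np.array([.4631,.8863])
def tray(p): q=np.atleast_2d(p)[:,:2]-T;return np.c_[q@X,q@Y]*1000
cam=sys.argv[2]
s=manip.state();print(s["time"],s["tool_pos"],"tray",tray(s["tool_pos"]))
im,d=manip.grab_frame(cam);im=np.ascontiguousarray(im[:,:,::-1]);cv2.imwrite(f"pics/{sys.argv[1]}.png",im)
h=cv2.cvtColor(im,cv2.COLOR_BGR2HSV)
y=cv2.inRange(h,(20,90,90),(35,255,255));v,u=np.nonzero(y)
P=world(cam,np.c_[u,v],z=.006);t=tray(P);P=P[(abs(t[:,0]-48)<12)&(abs(t[:,1])<145)]
if len(P)>30:
    l=cv2.fitLine(P[:,:2].astype(np.float32),cv2.DIST_HUBER,0,.01,.01).ravel();print("yellow tray",tray(l[2:]),np.degrees(np.arctan(l[1]/l[0])),"y range",np.percentile(tray(P)[:,1],[1,99]))
b=cv2.inRange(h,(95,90,50),(125,255,255))
n,L,S,C=cv2.connectedComponentsWithStats(b)
for i in range(1,n):
    v,u=np.nonzero(L==i);P=world(cam,np.c_[u,v],z=.014);t=tray(P)
    if S[i,4]>40 and abs(t.mean(0)[0])<140 and abs(t.mean(0)[1])<150:
        (p),wh,an=cv2.minAreaRect(t.astype(np.float32));dd=d[L==i];dd=dd[dd>0]
        print("blue px",C[i],S[i,4],"tray rect",p,wh,an,"z",np.median(world(cam,np.c_[u,v],depth=d[v,u])[:,2]))
        print("  corners",cv2.boxPoints(((p),wh,an)).round(0).tolist())
for r in manip.outline_of(cam,"loupe")[:1]:
    m=r["region"]&(d>0);v,u=np.nonzero(m);P=world(cam,np.c_[u,v],depth=d[m]);k=P[:,2]>.04
    print("loupe",r["conf"],tray(P[k]).mean(0),tray(P[k]).min(0),tray(P[k]).max(0),P[:,2].max())
E
python3 look.py wrist1 wrist; python3 look.py top1 top
```

```text
time: 2.55
tool_pos: [0.4755, -0.1642, 0.2172]
tool_rot: [0.001, 0.239, 0.971, 0.0]
contact_force: [-0.2, -0.3, 1.0]
gripper_width: 0.18
grasp_force: 0.0
time: 2.8
tool_pos: [0.4865, -0.2031, 0.2166]
tool_rot: [-0.0, 0.241, 0.971, -0.0]
contact_force: [-0.3, 0.8, 0.5]
gripper_width: 0.179
grasp_force: 0.0
2.8 [ 0.4865 -0.2031  0.2166] tray [[-68.0759  26.2942]]
yellow tray [[42.6421 -0.6841]] 62.5142 y range [-135.035   140.7138]
blue px [279.7685 212.5801] 674 tray rect (-32.3652458190918, 25.121313095092773) (38.604942321777344, 18.221336364746094) 79.85865783691406 z 0.013369128369280087
  corners [[-45.0, 8.0], [-27.0, 5.0], [-20.0, 43.0], [-38.0, 46.0]]
blue px [158.0394 215.397 ] 660 tray rect (-29.82680892944336, -96.27857208251953) (17.49785041809082, 39.6248664855957) 13.348523139953613 z 0.013215002226915129
  corners [[-43.0, -79.0], [-34.0, -118.0], [-17.0, -114.0], [-26.0, -75.0]]
blue px [342.7488 236.0942] 637 tray rect (-7.422895431518555, 88.69678497314453) (39.386898040771484, 18.16306495666504) 81.16443634033203 z 0.01346263383249996
  corners [[-19.0, 71.0], [-1.0
[... 262 characters left out ...]
px [336.6867 195.5663] 83 tray rect (-2.35125470161438, 86.83009338378906) (36.52372741699219, 15.493281364440918) 80.29862976074219 z 0.01495505710854772
  corners [[-13.0, 70.0], [2.0, 68.0], [8.0, 104.0], [-7.0, 106.0]]
blue px [352.7647 215.5098] 51 tray rect (-29.320009231567383, 25.987852096557617) (31.130733489990234, 11.886197090148926) 77.34536743164062 z 0.014951251142980682
  corners [[-39.0, 12.0], [-27.0, 9.0], [-20.0, 40.0], [-32.0, 42.0]]
blue px [397.1719 237.2344] 64 tray rect (-26.370508193969727, -100.43830871582031) (12.056206703186035, 37.095733642578125) 13.672980308532715 z 0.01540842868730391
  corners [[-37.0, -84.0], [-28.0, -120.0], [-16.0, -117.0], [-25.0, -81.0]]
```

View pics/wrist1.png

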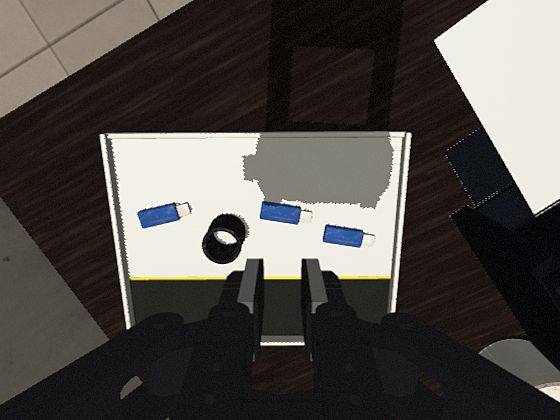

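To row units: 0.055 m is 0.88, 0.033 m is 0.528.

```bash
python3 -c "
from plant import manip;print(manip.tip_extent)"
echo '{"ticks":[[0.18, -0.216, 0.528, 0, 0, 0, 0], [0.18, -0.216, 0.528, 0, 0, 0, 0], [0.18, 0, 0, 0.88, 0, 0, 0], [0.18, 0, 0, 0.88, 0, 0, 0], [0.18, 0, 0, 0.64, 0, 0, 0]]}' | python3 -m crank
echo '{"ticks":[[0.18, 0, 0, 0.4, 0, 0, 0], [0.18, 0, 0, 0.144, 0, 0, 0], [0.18, 0, 0, 0.08, 0, 0, 0], [0.18, 0, 0, 0, 0, 0, 0]]}' | python3 -m crank
python3 look.py wrist2 wrist
```

```text
0.019
time: 3.62
tool_pos: [0.5398, -0.1528, 0.0645]
tool_rot: [-0.001, 0.238, 0.971, 0.0]
contact_force: [0.1, -0.5, 0.2]
gripper_width: 0.182
grasp_force: 0.0
time: 4.12
tool_pos: [0.5417, -0.1549, 0.0289]
tool_rot: [0.001, 0.239, 0.971, -0.0]
contact_force: [0.5, -0.4, 0.6]
gripper_width: 0.179
grasp_force: 0.0
4.125 [ 0.5417 -0.1549  0.0289] tray [[-41.4913  94.5381]]
yellow tray [[43.982  45.9266]] 62.40738 y range [-65.5494 111.2857]
blue px [142.2516 269.6016] 2826 tray rect (-31.890098571777344, 24.764461517333984) (39.73231887817383, 19.844358444213867) 80.29512786865234 z 0.013567888900457084
  corners [[-45.0, 7.0], [-25.0, 4.0], [-19.0, 43.0], [-38.0, 46.0]]
blue px [282.2588 315.5449] 1360 tray rect (-5.991721153259277, 95.08226013183594) (23.327531814575195, 20.208126068115234) 80.55620574951172 z 0.013630272358847437
  corners [[-18.0, 85.0], [2.0, 82.0], [6.0, 105.0], [-14.0, 108.0]]
loupe 0.86 [ -9.7928 -19.4741] [-27.5078 -35.0293] [  8.9489 -11.8371] 0.048334200164907776
```

View pics/wrist2.png

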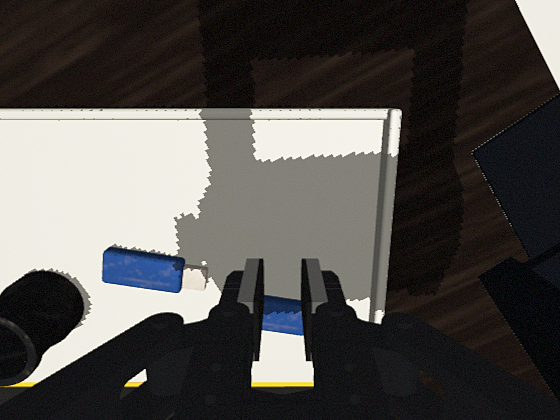

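The fingertips are behind stick A at wrist pixel (282,315), with no contact, and stick B is clear at (142,270). Now I'll push A.

To row units: -0.016 m is -0.256, -0.01 m is -0.16.

```bash
echo '{"ticks":[[0.18, -0.16, 0, 0.016, 0, 0, 0], [0.18, -0.256, 0, 0, 0, 0, 0], [0.18, -0.256, 0, 0, 0, 0, 0], [0.18, -0.256, 0, 0, 0, 0, 0], [0.18, -0.256, 0, 0, 0, 0, 0]]}' | python3 -m crank
echo '{"ticks":[[0.18, -0.192, 0, 0, 0, 0, 0], [0.18, -0.16, 0, 0, 0, 0, 0], [0.18, -0.136, 0, 0, 0, 0, 0], [0.18, 0, 0, 0, 0, 0, 0]]}' | python3 -m crank
python3 look.py top3 top
```

```text
time: 4.85
tool_pos: [0.6078, -0.19, 0.0273]
tool_rot: [0.001, 0.239, 0.971, -0.0]
contact_force: [-0.9, 0.2, -0.1]
gripper_width: 0.178
grasp_force: 0.0
time: 5.35
tool_pos: [0.6339, -0.2036, 0.0269]
tool_rot: [0.0, 0.239, 0.971, -0.0]
contact_force: [-0.3, -0.7, 0.2]
gripper_width: 0.185
grasp_force: 0.0
5.35 [ 0.6339 -0.2036  0.0269] tray [[62.8178 94.0552]]
yellow tray [[ 49.0116 -76.2761]] 62.74641 y range [-139.6476  137.5712]
blue px [396.9176 236.4118] 85 tray rect (-24.88927459716797, -99.80447387695312) (15.23532485961914, 36.56409454345703) 13.665032386779785 z 0.015179498987662243
  corners [[-37.0, -84.0], [-28.0, -119.0], [-13.0, -116.0], [-22.0, -80.0]]
```

To row units: -0.05 m is -0.8, 0.015 m is 0.24.

```bash
echo '{"ticks":[[0.18, 0.24, 0, 0, 0, 0, 0], [0.18, 0.08, 0, -0.8, 0, 0, 0], [0.18, 0.592, -0.32, -0.56, 0, 0, 0], [0.18, 0.592, -0.32, 0, 0, 0, 0], [0.18, 0.592, -0.368, 0, 0, 0, 0]]}' | python3 -m crank
echo '{"ticks":[[0.18, 0, 0, 0, 0, 0, 0]]}' | python3 -m crank
python3 look.py wrist3 wrist;python3 look.py top4 top
```

```text
time: 6.08
tool_pos: [0.4871, -0.1982, 0.1125]
tool_rot: [0.001, 0.239, 0.971, -0.0]
contact_force: [0.0, 0.1, 0.0]
gripper_width: 0.182
grasp_force: 0.0
time: 6.2
tool_pos: [0.4854, -0.1977, 0.1108]
tool_rot: [-0.001, 0.24, 0.971, 0.0]
contact_force: [-0.2, -0.1, -1.0]
gripper_width: 0.182
grasp_force: 0.0
6.2 [ 0.4854 -0.1977  0.1108] tray [[-71.607   30.5471]]
yellow tray [[46.4539 -3.3377]] 62.317112 y range [-138.2049   47.518 ]
blue px [107.421  262.3202] 1240 tray rect (-27.432373046875, -96.87738037109375) (18.594133377075195, 40.86436080932617) 13.433419227600098 z 0.01414291461381173
  corners [[-41.0, -79.0], [-32.0, -119.0], [-14.0, -115.0], [-23.0, -75.0]]
blue px [275.8666 258.1862] 1117 tray rect (-29.746490478515625, 24.460344314575195) (39.43717956542969, 19.280689239501953) 80.63622283935547 z 0.014191358471251692
  corners [[-42.0, 7.0], [-23.0, 3.0], [-17.0, 42.0], [-36.0, 45.0]]
blue px [362.1475 289.4243] 1037 tray rect (-4.774921417236328, 88.56940460205078) (38.21390151977539, 19.631149291992188) 80.3866958618164 z 0.01428417651444791
  corners [[-18.0, 71.0], [2.0, 68.0], [8.0, 106.0], [-11.0, 109.0]]
loupe 0.79 [-17.9748 -30.0434] [-81.5043 -47.8486] [7.2912 1.9501] 0.172706101619988
6.3 [ 0.4883 -0.1983  0.1121] tray [[-68.7435  31.2869]]
yellow tray [[ 49.0626 101.9691]] 62.123783 y range [ 47.2633 135.237 ]
blue px [336.6867 195.5663] 83 tray rect (-2.35125470161438, 86.83009338378906) (36.52372741699219, 15.493281364440918) 80.29862976074219 z 0.014632217897658895
  corners [[-13.0, 70.0], [2.0, 68.0], [8.0, 104.0], [-7.0, 106.0]]
```

View pics/wrist3.png

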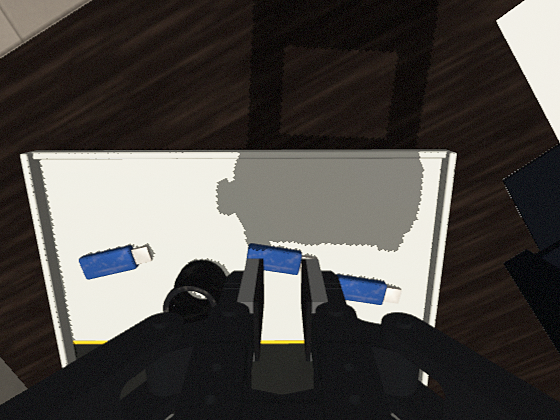

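Wrist and top pictures both show that A didn't move, still at wrist pixel (362,289). The fingertips passed over it, so at this opening they stand farther back than I assumed. I'll measure their reach from the wrist depth, at this opening and shut.

```bash
cat > tips.py <<'E'
from h import *
np.set_printoptions(precision=4,suppress=True)
s=manip.state();im,d=manip.grab_frame("wrist");v,u=np.nonzero(d>0)
P=world("wrist",np.c_[u,v],depth=d[v,u]);M=rot(s["tool_rot"]);Q=(P-s["tool_pos"])@M
k=(abs(Q[:,0])<.025)&(abs(Q[:,1])<.045)&(Q[:,2]<.045)&(Q[:,2]>-.06);Q=Q[k]
print(s["gripper_width"],s["tool_pos"],"zpct",np.percentile(Q[:,2],[50,90,98,99.5,100]))
tp=Q[Q[:,2]>np.percentile(Q[:,2],90)];print("tip xyz range",tp.min(0),tp.max(0))
E
python3 tips.py
echo '{"ticks":[[0, 0, 0, 0, 0, 0, 0], [0, 0, 0, 0, 0, 0, 0], [0, 0, 0, 0, 0, 0, 0]]}' | python3 -m crank
python3 tips.py
```

```text
0.18111504027493122 [ 0.4892 -0.1985  0.1123] zpct [-0.0451 -0.0247 -0.0184 -0.0154 -0.0124]
tip xyz range [-0.0102 -0.0212 -0.0247] [ 0.0122  0.0213 -0.0124]
time: 6.82
tool_pos: [0.4884, -0.1983, 0.1117]
tool_rot: [-0.0, 0.239, 0.971, 0.0]
contact_force: [0.0, 0.3, -0.9]
gripper_width: 0.002
grasp_force: 0.0
0.001809593152159753 [ 0.4884 -0.1983  0.1117] zpct [-0.0454 -0.0262 -0.0209 -0.0189 -0.0177]
tip xyz range [ 0.0067 -0.0138 -0.0262] [ 0.0123  0.0133 -0.0177]
```

```bash
python3 - <<'E'
from h import *
np.set_printoptions(precision=4,suppress=True)
s=manip.state();im,d=manip.grab_frame("wrist");cv2.imwrite("pics/shut.png",im[:,:,::-1])
M=rot(s["tool_rot"]);c=manip.camera_params("wrist");print("cam in tool",(np.array(c["xyz"])-s["tool_pos"])@M, M.T@rot(c["orientation"]))
for col in (265,275,290):
  for r in range(240,420,12):
    z=d[r,col];q=(world("wrist",[[col,r]],depth=[z])[0]-s["tool_pos"])@M;print(col,r,round(float(z),4),q,im[r,col])
E
```

```text
cam in tool [ 0.0729 -0.0005 -0.1567] [[ 0.0003 -0.9587 -0.2845]
 [ 1.      0.0001  0.0005]
 [-0.0005 -0.2845  0.9587]]
265 240 0.281 [-0.0287 -0.013   0.1063] [131 131 124]
265 252 0.275 [-0.0348 -0.0128  0.0982] [ 53  94 168]
265 264 0.2769 [-0.044  -0.0129  0.0975] [ 68  79 114]
265 276 0.136 [ 0.0114 -0.0066 -0.0331] [81 84 81]
265 288 0.1273 [ 0.0114 -0.0062 -0.0421] [80 79 76]
265 300 0.1201 [ 0.0112 -0.0059 -0.0497] [79 80 75]
265 312 0.1112 [ 0.0124 -0.0055 -0.0586] [18 18 18]
265 324 0.1054 [ 0.0124 -0.0052 -0.0647] [20 20 21]
265 336 0.0996 [ 0.0127 -0.005  -0.0707] [6 9 6]
265 348 0.0872 [ 0.0175 -0.0044 -0.0822] [20 20 20]
265 360 0.0884 [ 0.0141 -0.0045 -0.0819] [15 20 22]
265 372 0.0881 [ 0.0116 -0.0045 -0.083 ] [19 25 25]
265 384 0.0888 [ 0.0084 -0.0045 -0.0832] [23 23 26]
265 396 0.0818 [ 0.011  -0.0042 -0.0898] [23 24 27]
265 408 0.0786 [ 0.011 -0.004 -0.093] [19 19 19]
275 240 0.2817 [-0.0289 -0.0056  0.107 ] [255 255 251]
275 252 0.2748 [-0.0348 -0.0055  0.098 ] [ 45  89 163]
275 264 0.1458 [ 0.0113 -0.0032 -0.0228] [82 81 78]
275 276 0.1354 [ 0.0116 -0.003  -0.033
[... 663 characters left out ...]
054  0.0981] [ 50  91 161]
290 264 0.1448 [ 0.0118  0.0026 -0.0238] [79 78 78]
290 276 0.1358 [ 0.0114  0.0024 -0.0333] [76 78 75]
290 288 0.1269 [ 0.0116  0.0022 -0.0425] [81 80 79]
290 300 0.1193 [ 0.0116  0.002  -0.0504] [79 76 76]
290 312 0.1106 [ 0.0128  0.0019 -0.0592] [19 18 19]
290 324 0.1096 [ 0.01    0.0018 -0.0611] [22 20 18]
290 336 0.1115 [ 0.0055  0.0019 -0.0604] [15 20 20]
290 348 0.1112 [ 0.0023  0.0019 -0.0616] [28 30 29]
290 360 0.1124 [-0.0019  0.0019 -0.0616] [19 25 24]
290 372 0.115 [-0.0072  0.002  -0.0604] [19 23 22]
290 384 0.115 [-0.0106  0.002  -0.0615] [21 24 23]
290 396 0.0826 [ 0.0104  0.0013 -0.089 ] [13 18 19]
290 408 0.0773 [ 0.0121  0.0011 -0.0941] [24 25 25]
```

View pics/shut.png

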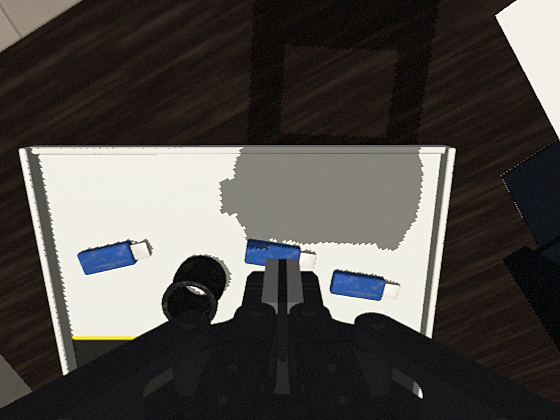

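The shut tips lie about 18 mm behind the reported TCP, not 19 mm ahead of it. That agrees with the pass over A at 27 mm. I'll confirm by stepping down onto free floor behind A while watching the force.

To row units: 0.045 m is 0.72, 0.004 m is 0.064.

```bash
echo '{"ticks":[[0, -0.224, 0.504, 0, 0, 0, 0], [0, -0.224, 0.504, 0, 0, 0, 0], [0, 0, 0, 0.72, 0, 0, 0], [0, 0, 0, 0.64, 0, 0, 0], [0, 0, 0, 0.064, 0, 0, 0]]}' | python3 -m crank
echo '{"ticks":[[0, 0, 0, 0.032, 0, 0, 0], [0, 0, 0, 0.016, 0, 0, 0], [0, 0, 0, 0.016, 0, 0, 0]]}' | python3 -m crank
python3 tips.py
```

```text
time: 7.55
tool_pos: [0.5394, -0.1542, 0.0192]
tool_rot: [-0.004, 0.239, 0.971, 0.001]
contact_force: [0.3, 0.4, -0.8]
gripper_width: 0.001
grasp_force: 0.0
time: 7.92
tool_pos: [0.5435, -0.1562, 0.0206]
tool_rot: [0.002, 0.239, 0.971, -0.0]
contact_force: [-0.2, -0.4, 0.3]
gripper_width: 0.003
grasp_force: 0.0
0.002816137595680614 [ 0.5435 -0.1562  0.0206] zpct [0.0153 0.0162 0.0167 0.017  0.0178]
tip xyz range [-0.025  -0.045   0.0162] [0.025  0.045  0.0178]
```

To row units: 0.006 m is 0.096, 0.004 m is 0.064.

```bash
echo '{"ticks":[[0, 0, 0, 0.096, 0, 0, 0], [0, 0, 0, 0.08, 0, 0, 0], [0, 0, 0, 0.064, 0, 0, 0], [0, 0, 0, 0.032, 0, 0, 0], [0, 0, 0, 0, 0, 0, 0]]}' | python3 -m crank
python3 - <<'E'
from h import *
np.set_printoptions(precision=4,suppress=True)
s=manip.state();im,d=manip.grab_frame("wrist");M=rot(s["tool_rot"]);cv2.imwrite("pics/low.png",im[:,:,::-1])
print(s["tool_pos"],s["contact_force"])
for r in range(246,300,4):
    print(r,[(world("wrist",[[c,r]],depth=[d[r,c]])[0]-s["tool_pos"])@M for c in (276,288)], world("wrist",[[276,r]],depth=[d[r,276]])[0][2])
E
```

```text
time: 8.6
tool_pos: [0.5421, -0.1555, 0.0015]
tool_rot: [-0.0, 0.239, 0.971, 0.0]
contact_force: [1.0, -0.2, 0.3]
gripper_width: 0.001
grasp_force: 0.0
[ 0.5421 -0.1555  0.0015] [ 0.9715 -0.1508  0.2666]
246 [array([ 0.0109, -0.003 , -0.0041]), array([ 0.011 ,  0.0022, -0.0043])] 0.00558220283180294
250 [array([ 0.0086, -0.003 , -0.003 ]), array([ 0.0092,  0.0022, -0.0045])] 0.004484387782554472
254 [array([ 0.0073, -0.003 , -0.0045]), array([ 0.0073,  0.0022, -0.0044])] 0.006010741826564636
258 [array([ 0.0054, -0.003 , -0.0044]), array([ 0.0052,  0.0022, -0.0038])] 0.005959982881543507
262 [array([ 0.0114, -0.0027, -0.0218]), array([ 0.0118,  0.0019, -0.0227])] 0.02327793879366233
266 [array([ 0.0108, -0.0027, -0.0241]), array([ 0.0116,  0.0019, -0.0258])] 0.0256131645383878
270 [array([ 0.0115, -0.0026, -0.029 ]), array([ 0.0113,  0.0018, -0.0286])] 0.03052605830390659
274 [array([ 0.0114, -0.0026, -0.0322]), array([ 0.0111,  0.0018, -0.0316])] 0.033736065662491474
278 [array([ 0.0115, -0.0025, -0.0355]), array([ 0.0116,  0.0017, -0.0357])] 0.03701279154497403
282 [array([ 0.0113, -0.0025, -0.0382]), array([ 0.0117,  0.0017, -0.0389])] 0.039706934135889965
286 [array([ 0.0111, -0.0025, -0.0406]), array([ 0.0114,  0.0016, -0.0412])] 0.042155743046504754
290 [array([ 0.0114, -0.0024, -0.044 ]), array([ 0.0112,  0.0016, -0.0437])] 0.045542116745612704
294 [array([ 0.0106, -0.0024, -0.0454]), array([ 0.0112,  0.0015, -0.0464])] 0.046874431610152825
298 [array([ 0.0114, -0.0023, -0.0492]), array([ 0.0118,  0.0015, -0.05  ])] 0.05073666035110523
```

To row units: 0.005 m is 0.08, 0.003 m is 0.048.

```bash
echo '{"ticks":[[0, 0, 0, 0.08, 0, 0, 0], [0, 0, 0, 0.048, 0, 0, 0], [0, 0, 0, 0.032, 0, 0, 0], [0, 0, 0, 0, 0, 0, 0]]}' | python3 -m crank
echo '{"ticks":[[0, 0, 0, 0.016, 0, 0, 0], [0, 0, 0, 0, 0, 0, 0]]}' | python3 -m crank
```

```text
time: 9.15
tool_pos: [0.5423, -0.1556, -0.0083]
tool_rot: [0.0, 0.239, 0.971, 0.0]
contact_force: [0.2, 0.7, -0.8]
gripper_width: -0.005
grasp_force: 0.0
time: 9.4
tool_pos: [0.5425, -0.1557, -0.0084]
tool_rot: [-0.0, 0.239, 0.971, -0.0]
contact_force: [-2.5, 1.8, 5.0]
gripper_width: 0.0
grasp_force: 2.5
```

Floor contact comes at TCP z = -8.4 mm, so the tips are about 14.5 mm behind the reported TCP. I'll raise 3–4 mm and push the stick gently.

To row units: -0.015 m is -0.24, -0.004 m is -0.064.

```bash
echo '{"ticks":[[0, 0, 0, -0.064, 0, 0, 0], [0, -0.16, 0, 0, 0, 0, 0], [0, -0.24, 0, 0, 0, 0, 0], [0, -0.24, 0, 0, 0, 0, 0], [0, -0.24, 0, 0, 0, 0, 0]]}' | python3 -m crank
python3 look.py top5 top
```

```text
time: 10.02
tool_pos: [0.5922, -0.1818, -0.0053]
tool_rot: [0.0, 0.239, 0.971, -0.0]
contact_force: [0.2, -0.3, 0.2]
gripper_width: 0.002
grasp_force: 0.1
10.025 [ 0.5922 -0.1818 -0.0053] tray [[15.6937 94.0789]]
yellow tray [[ 49.2008 -83.5702]] 62.63962 y range [-139.4362   16.3264]
blue px [396.9176 236.4118] 85 tray rect (-24.88927459716797, -99.80447387695312) (15.23532485961914, 36.56409454345703) 13.665032386779785 z 0.015049784101074382
  corners [[-37.0, -84.0], [-28.0, -119.0], [-13.0, -116.0], [-22.0, -80.0]]
```

To row units: -0.015 m is -0.24, -0.012 m is -0.192.

```bash
echo '{"ticks":[[0, -0.24, 0, 0, 0, 0, 0], [0, -0.192, 0, 0, 0, 0, 0], [0, -0.176, 0, 0, 0, 0, 0], [0, -0.144, 0, 0, 0, 0, 0], [0, 0, 0, 0, 0, 0, 0]]}' | python3 -m crank
echo '{"ticks":[[0, 0.24, 0, 0, 0, 0, 0], [0, 0.08, 0, -0.8, 0, 0, 0], [0, 0.592, -0.32, -0.48, 0, 0, 0], [0, 0.592, -0.32, 0, 0, 0, 0], [0, 0.592, -0.368, 0, 0, 0, 0]]}' | python3 -m crank
python3 look.py top6 top; python3 look.py wrist6 wrist
```

```text
time: 10.75
tool_pos: [0.6333, -0.2033, -0.005]
tool_rot: [0.0, 0.239, 0.971, -0.0]
contact_force: [0.6, -0.8, 0.4]
gripper_width: -0.006
grasp_force: 0.0
time: 11.38
tool_pos: [0.4863, -0.1978, 0.0755]
tool_rot: [0.001, 0.239, 0.971, -0.0]
contact_force: [-0.4, -0.8, 0.8]
gripper_width: 0.001
grasp_force: 0.0
11.375 [ 0.4863 -0.1978  0.0755] tray [[-70.7562  30.8941]]
yellow tray [[49.4377 92.0163]] 63.176426 y range [ 52.5957 135.3077]
blue px [351.6667 166.5854] 123 tray rect (85.7723159790039, 86.63131713867188) (20.697965621948242, 40.11121368408203) 0.6636627912521362 z 0.014194810960786453
  corners [[75.0, 107.0], [76.0, 66.0], [96.0, 67.0], [96.0, 107.0]]
loupe 0.39 [-214.4123  529.564 ] [-228.3538  467.6348] [-201.5076  550.7787] 0.1673436132678624
11.475 [ 0.4831 -0.1969  0.0733] tray [[-73.9469  30.1997]]
yellow tray [[47.1681  4.1494]] 62.239216 y range [-138.4724  121.6338]
blue px [245.2544 279.386 ] 114 tray rect (-33.02635192871094, 6.493371963500977) (4.81006383895874, 19.46000862121582) 68.69776916503906 z 0.013790587794669684
  corners [[-43.0, 8.0], [-25.0, 1.0], [-23.0, 5.0], [-41.0, 12.0]]
blue px [ 82.546  290.0506] 1641 tray rect (-27.256093978881836, -96.45858001708984) (18.96607208251953, 41.98866271972656) 13.413578033447266 z 0.01427146123299819
  corners [[-41.0, -78.0], [-32.0, -119.0], [-13.0, -115.0], [-23.0, -74.0]]
loupe 0.95 [ -6.3073 -35.401 ] [-82.5793 -41.4838] [11.9404  5.9797] 0.13339006361928968
```

Stick A now lies straight on the strip at tray x ≈ 86 mm. Stick B is next.

To row units: 0.04 m is 0.64, 0.025 m is 0.4.

```bash
echo '{"ticks":[[0, 0, 0, 0.64, 0, 0, 0], [0, 0, 0, 0.4, 0, 0, 0], [0, 0, 0, 0.208, 0, 0, 0], [0, 0, 0, 0.032, 0, 0, 0], [0, 0, 0, 0, 0, 0, 0]]}' | python3 -m crank
```

```text
time: 12.2
tool_pos: [0.4884, -0.1983, -0.0043]
tool_rot: [0.001, 0.239, 0.971, -0.0]
contact_force: [-0.0, -0.1, -0.3]
gripper_width: 0.003
grasp_force: 0.0
```

Units first: shifts go in shares of 62.5 mm and turns go in shares of pi rad. So -0.015 m is -0.24, -0.01 m is -0.16.

```bash
echo '{"ticks":[[0, -0.16, 0, 0, 0, 0, 0], [0, -0.24, 0, 0, 0, 0, 0], [0, -0.24, 0, 0, 0, 0, 0], [0, -0.24, 0, 0, 0, 0, 0], [0, -0.24, 0, 0, 0, 0, 0]]}' | python3 -m crank
echo '{"ticks":[[0, -0.24, 0, 0, 0, 0, 0], [0, -0.24, 0, 0, 0, 0, 0], [0, -0.224, 0, 0, 0, 0, 0], [0, -0.16, 0, 0, 0, 0, 0], [0, -0.12, 0, 0, 0, 0, 0]]}' | python3 -m crank
echo '{"ticks":[[0, 0, 0, 0, 0, 0, 0], [0, 0.24, 0, 0, 0, 0, 0], [0, 0.08, 0, -0.8, 0, 0, 0], [0, 0, 0, -0.48, 0, 0, 0]]}' | python3 -m crank
python3 look.py top7 top; python3 look.py wrist7 wrist
```

```text
time: 12.82
tool_pos: [0.5505, -0.231, -0.0052]
tool_rot: [0.0, 0.239, 0.971, -0.0]
contact_force: [-0.1, 0.3, -1.0]
gripper_width: 0.003
grasp_force: 0.1
time: 13.45
tool_pos: [0.6044, -0.2592, -0.0052]
tool_rot: [-0.0, 0.239, 0.971, -0.0]
contact_force: [0.3, 0.4, 0.4]
gripper_width: -0.003
grasp_force: 0.0
time: 13.95
tool_pos: [0.586, -0.2496, 0.0767]
tool_rot: [0.001, 0.239, 0.971, -0.0]
contact_force: [0.5, 0.2, 0.6]
gripper_width: 0.001
grasp_force: 0.0
13.95 [ 0.586  -0.2496  0.0767] tray [[41.6349 31.1556]]
yellow tray [[48.1908 90.511 ]] 61.96843 y range [ 45.6658 135.8885]
blue px [351.0702 166.6491] 114 tray rect (85.17747497558594, 86.05382537841797) (21.900972366333008, 41.24018096923828) 0.6636651158332825 z 0.014193374035387285
  corners [[74.0, 107.0], [74.0, 65.0], [96.0, 66.0], [96.0, 107.0]]
loupe 0.23 [-62.0371  87.6729] [-121.436    82.7204] [54.9221 91.6593] 0.43678974293253925
14.05 [ 0.5887 -0.251   0.0799] tray [[44.6301 31.0844]]
yellow tray [[40.9749 -1.7633]] 62.397354 y range [-134.1073  137.2686]
blue px [54.6982 97.0044] 2273 tray rect (-29.66678237915039, -95.62739562988281) (17.55072593688965, 39.81793212890625) 13.060351371765137 z 0.011048890115895327
  corners [[-43.0, -78.0], [-34.0, -117.0], [-17.0, -113.0], [-26.0, -74.0]]
blue px [251.2713 252.3844] 999 tray rect (64.93199157714844, 12.077875137329102) (26.11397361755371, 18.629426956176758) 27.81772232055664 z 0.010618306892785034
  corners [[49.0, 14.0], [58.0, -2.0], [81.0, 10.0], [72.0, 26.0]]
blue px [370.5406 272.2458] 1737 tray rect (77.53691101074219, 87.49030303955078) (39.76678466796875, 19.661230087280273) 89.93798828125 z 0.010517640571493736
  corners [[68.0, 68.0], [87.0, 68.0], [87.0, 107.0], [68.0, 107.0]]
loupe 0.69 [31.4488 23.4674] [29.7115 19.3698] [34.6563 25.5644] 0.10320862859131527
```

View pics/wrist7.png

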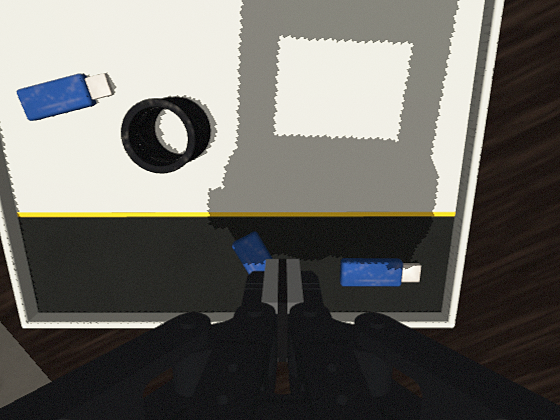

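B turned on the way but appears to lie wholly on the strip. Its tail is at wrist pixel (250,240), past the yellow line at row 215. I'll check it again once the arm is clear. For C I'll use a slightly open gripper, for a wider contact, and probe the floor again.

To row units: -0.0407 m is -0.6512, 0.0365 m is 0.584.

```bash
echo '{"ticks":[[0.18, 0.584, -0.6512, 0, 0, 0, 0], [0.18, 0.584, -0.6512, 0, 0, 0, 0], [0.18, 0.584, -0.6512, 0, 0, 0, 0], [0.18, 0, 0, 0, 0, 0, 0]]}' | python3 -m crank
python3 look.py top8 top; python3 look.py wrist8 wrist
```

```text
time: 14.65
tool_pos: [0.4284, -0.3064, 0.0718]
tool_rot: [-0.002, 0.241, 0.971, 0.001]
contact_force: [0.5, -0.0, -0.7]
gripper_width: 0.18
grasp_force: 0.0
14.65 [ 0.4284 -0.3064  0.0718] tray [[-71.7295 -92.1546]]
yellow tray [[48.6407 -3.0196]] 62.409332 y range [-136.3245  133.0134]
blue px [351.664 166.584] 125 tray rect (85.7656478881836, 87.20710754394531) (20.697965621948242, 41.32267379760742) 0.6636651754379272 z 0.01466812995043576
  corners [[75.0, 108.0], [76.0, 66.0], [96.0, 67.0], [96.0, 108.0]]
blue px [375.1783 181.7829] 129 tray rect (78.80168914794922, 14.284465789794922) (40.71106719970703, 21.236003875732422) 26.05927085876465 z 0.013691772357776633
  corners [[56.0, 15.0], [65.0, -4.0], [102.0, 14.0], [92.0, 33.0]]
blue px [397.5 235.5] 48 tray rect (-21.83568572998047, -100.18244934082031) (12.973926544189453, 33.70130920410156) 27.724666595458984 z 0.015961921369901544
  corners [[-35.0, -88.0], [-20.0, -118.0], [-8.0, -112.0], [-24.0, -82.0]]
loupe 0.54 [ -6.2272 -30.2295] [-24.4157 -48.8985] [ 11.2103 -13.3458] 0.05278605735928854
14.75 [ 0.4315 -0.3063  0.0732] tray [[-69.0168 -90.7231]]
yellow tray [[ 44.9384 -48.8769]] 62.657898 y range [-112.1073  104.9313]
blue px [281.4453 280.0881] 1033 tray rect (-30.637046813964844, -91.73655700683594) (19.598209381103516, 25.817441940307617) 12.487497329711914 z 0.013894153792247177
  corners [[-43.0, -81.0], [-37.0, -106.0], [-18.0, -102.0], [-24.0, -77.0]]
loupe 0.83 [-24.6899 -36.075 ] [-27.4983 -44.1476] [-20.4793 -22.1911] 0.04849817307358478
```

View pics/wrist8.png

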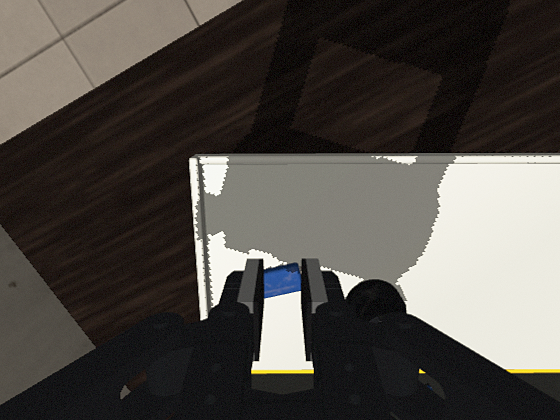

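B's tail end is at about x 60 and its plug end at about 108 mm, so it is on the strip. The fingers are lined up behind C at wrist pixel (281,280).

To row units: 0.04 m is 0.64, 0.023 m is 0.368.

```bash
echo '{"ticks":[[0.18, 0, 0, 0.64, 0, 0, 0], [0.18, 0, 0, 0.368, 0, 0, 0], [0.18, 0, 0, 0.192, 0, 0, 0], [0.18, 0, 0, 0.064, 0, 0, 0], [0.18, 0, 0, 0, 0, 0, 0]]}' | python3 -m crank
for i in 1; do echo '{"ticks":[[0.18, 0, 0, 0.032, 0, 0, 0], [0.18, 0, 0, 0, 0, 0, 0]]}' | python3 -m crank; echo '{"ticks":[[0.18, 0, 0, 0.024, 0, 0, 0], [0.18, 0, 0, 0, 0, 0, 0]]}' | python3 -m crank; done
```

```text
time: 15.48
tool_pos: [0.4331, -0.3072, -0.0036]
tool_rot: [0.0, 0.239, 0.971, -0.0]
contact_force: [-0.1, 0.1, -1.0]
gripper_width: 0.179
grasp_force: 0.0
time: 15.72
tool_pos: [0.4328, -0.3073, -0.0056]
tool_rot: [0.0, 0.239, 0.971, -0.0]
contact_force: [-0.2, -0.2, -0.1]
gripper_width: 0.183
grasp_force: 0.0
time: 15.98
tool_pos: [0.4324, -0.307, -0.0077]
tool_rot: [0.0, 0.239, 0.971, -0.0]
contact_force: [-0.6, -0.5, 0.0]
gripper_width: 0.177
grasp_force: 0.0
```

To row units: 0.0015 m is 0.024.

```bash
echo '{"ticks":[[0.18, 0, 0, 0.024, 0, 0, 0], [0.18, 0, 0, 0, 0, 0, 0]]}' | python3 -m crank; echo '{"ticks":[[0.18, 0, 0, 0.016, 0, 0, 0], [0.18, 0, 0, 0, 0, 0, 0]]}' | python3 -m crank
```

```text
time: 16.23
tool_pos: [0.4326, -0.3071, -0.0082]
tool_rot: [-0.0, 0.239, 0.971, 0.0]
contact_force: [-2.8, 1.9, 6.8]
gripper_width: 0.176
grasp_force: 3.5
time: 16.48
tool_pos: [0.4326, -0.3072, -0.0083]
tool_rot: [-0.001, 0.239, 0.971, 0.0]
contact_force: [-5.1, 4.1, 14.2]
gripper_width: 0.176
grasp_force: 6.8
```

To row units: -0.013 m is -0.208, -0.0045 m is -0.072.

```bash
echo '{"ticks":[[0.18, 0, 0, -0.072, 0, 0, 0], [0.18, -0.16, 0, 0, 0, 0, 0], [0.18, -0.208, 0, 0, 0, 0, 0], [0.18, -0.208, 0, 0, 0, 0, 0], [0.18, -0.208, 0, 0, 0, 0, 0]]}' | python3 -m crank
echo '{"ticks":[[0.18, -0.24, 0, 0, 0, 0, 0], [0.18, -0.24, 0, 0, 0, 0, 0], [0.18, -0.24, 0, 0, 0, 0, 0], [0.18, -0.24, 0, 0, 0, 0, 0], [0.18, -0.192, 0, 0, 0, 0, 0]]}' | python3 -m crank
echo '{"ticks":[[0.18, -0.16, 0, 0, 0, 0, 0], [0.18, 0, 0, 0, 0, 0, 0], [0.18, 0.24, 0, 0, 0, 0, 0], [0.18, 0.16, 0, -0.8, 0, 0, 0], [0.18, 0.8, 0, -0.48, 0, 0, 0]]}' | python3 -m crank
echo '{"ticks":[[0.18, 0.8, 0, -0.48, 0, 0, 0], [0.18, 0, 0, 0, 0, 0, 0]]}' | python3 -m crank
python3 look.py top9 top; python3 look.py wrist9 wrist; python3 look.py scene9 scene
```

```text
time: 17.1
tool_pos: [0.4768, -0.3302, -0.0059]
tool_rot: [-0.0, 0.239, 0.971, 0.0]
contact_force: [0.2, 0.1, -0.3]
gripper_width: 0.177
grasp_force: 0.1
time: 17.73
tool_pos: [0.5406, -0.3637, -0.0057]
tool_rot: [0.0, 0.239, 0.971, -0.0]
contact_force: [0.2, 0.1, -0.3]
gripper_width: 0.184
grasp_force: 0.1
time: 18.35
tool_pos: [0.4834, -0.3343, 0.0774]
tool_rot: [0.002, 0.239, 0.971, -0.001]
contact_force: [-0.3, -0.3, 1.0]
gripper_width: 0.181
grasp_force: 0.0
time: 18.6
tool_pos: [0.4366, -0.3092, 0.1069]
tool_rot: [0.002, 0.239, 0.971, -0.001]
contact_force: [-0.3, -0.3, -0.7]
gripper_width: 0.179
grasp_force: 0.0
18.6 [ 0.4366 -0.3092  0.1069] tray [[-63.1633 -90.9113]]
yellow tray [[48.6433 -3.7061]] 62.41249 y range [-137.5336  133.0012]
blue px [351.624 166.632] 125 tray rect (85.76112365722656, 87.01759338378906) (41.01620101928711, 21.91936492919922) 88.59767150878906 z 0.013997462196604915
  corners [[74.0, 67.0], [96.0, 66.0], [97.0, 107.0], [75.0, 108.0]]
blue px [375.1783 181.8217] 129 tray rect (78.80168914794922, 14.284465789794922) (40.71106719970703, 21.23600387573
[... 1968 characters left out ...]
277344) 0.34713396430015564 z 0.013395701631063406
  corners [[73.0, -82.0], [74.0, -123.0], [95.0, -123.0], [95.0, -82.0]]
loupe 0.43 [ -1.6311 -35.9227] [ -41.6328 -109.2309] [  9.292  -14.8055] 0.21142363307295275look.py:24: RuntimeWarning: Mean of empty slice.
  print("loupe",r["conf"],tray(P[k]).mean(0),tray(P[k]).min(0),tray(P[k]).max(0),P[:,2].max())
  ret = um.true_divide(
Traceback (most recent call last):
  File "look.py", line 24, in <module>
    print("loupe",r["conf"],tray(P[k]).mean(0),tray(P[k]).min(0),tray(P[k]).max(0),P[:,2].max())
                                               ~~~~~~~~~~~~~~^^^
ValueError: zero-size array to reduction operation minimum which has no identity
```

View pics/wrist9.png

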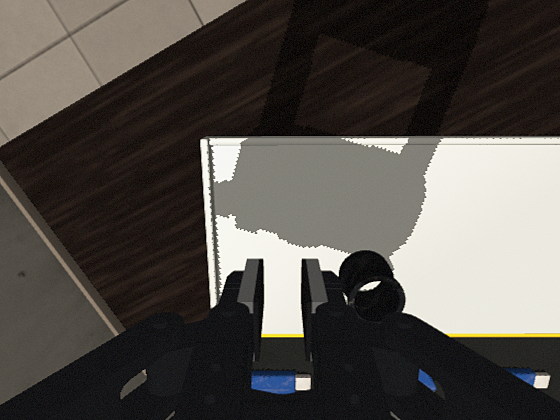

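```bash
python3 - <<'E'
import cv2
a=cv2.imread("pics/top9.png")[135:295,250:450];cv2.imwrite("pics/topd.png",cv2.resize(a,None,fx=3.75,fy=3.75,interpolation=cv2.INTER_CUBIC))
E
```

```text
(no output)
```

View pics/topd.png

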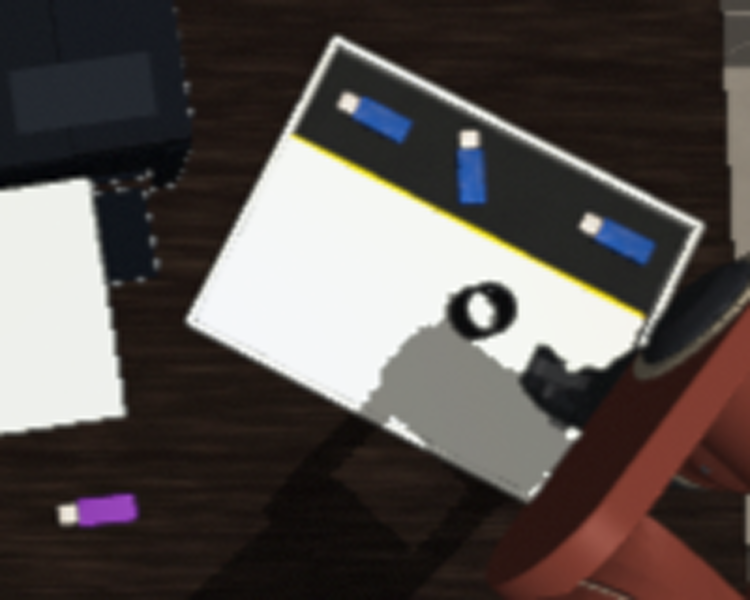

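All three sticks lie wholly on the dark strip, at crop pixels (375,117), (471,166) and (618,238). The loupe is unmoved at (482,310), and the gripper is clear of everything.

```bash
python3 -c "
from plant import manip;print(manip.job_done())"
```

```text
the job is handed in; nothing more can be done
None
```

I handed the job in at about 19 s with all three blue sticks lying wholly on the dark strip and the loupe unmoved; the arm stayed clear of the jar and stamp, and no verdict was returned.

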